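Clamp a glued board stack in the crank press

ROBOT

A 6-joint arm with a two-finger parallel gripper is mounted at the origin on the work surface. World frame = base frame: x ahead of the robot, y to its left, z up, the work surface at z = 0. Lengths are in m, angles in degrees, forces in N, time in s.
With the tool pointing down it reaches from about 0.25 to 0.775 m from the base axis. Payload 4 kg.
Tool frame: the origin (TCP) lies at the very end of the fingers, on their centre line; the grasp point (between the pads) lies env.grip_depth behind it (env.grip_depth is the distance from the TCP to the grasp point, in m); y points along the fingers, z is the direction in which the jaws open and shut, and the axes are right-handed (so a half turn about y gives the same grasp; the last joint's range is limited). The gripper opens to 85 mm and grips with 20 to 120 N. Pads are 22 mm wide; open, the fingers measure 114 mm over their backs; the gripper's body (76 mm by 85 mm) begins 54 mm behind the grasp point. The pads swing forward as they close: fully open they stand 13 mm farther back than shut.
Start: joints at [-78.1, 4.996, 78.535, -0, 96.463, -5.907], TCP at [0.168, -0.524, 0.194] pointing down, gripper open.
Joint ranges: [-177.83, 177.83], [-43.37, 116.18], [15.69, 146.23], [-61.86, 241.86], [9.47, 152.12], [-147.06, 147.06]. Speed limits (degrees/s): [159.86, 159.86, 180, 180, 180, 180].

INTERFACE

Orientations are given as a 3x3 rotation matrix whose columns are the frame's x, y, z axes.
In Python, from bench import sensors, snapshot, ticket, models, env gives the robot as it stands.
- The arm moves only by the tool jog_arm, never from a script. Its argument "plan" is a list of rows, each a list of 3 entries, a list of its own where there are three numbers: the shift along the world's x, y, z in m, then the turn, a rotation vector about the world's x, y, z in degrees, then the finger opening in m, from 0 to 0.0854. In form: [[[dx, dy, dz], [wx, wy, wz], jaw], ...]. A call has exactly 5 rows; each row is the pose to reach, as a shift and turn from the pose commanded when the call began; what a row does not reach only later rows make up. A row lasts 1/8 s, in which the tool goes at most 62.5 mm and 10.7 degrees, less where a joint would pass 70% of its speed; a pose out of reach is approached as far as the arm can. A call with a gripper value outside its range is refused whole. The fingers move at their own pace and stop on an object; the grip force is fixed at half the most. Time passes only in rows, so rows that repeat a pose let the fingers close, or fill a call up. It gives the time, the measured TCP pose, the force and the opening at its end, in the units of the state.
- sensors.sense(): the state, without advancing time (a new reading comes with each control period).
- snapshot(name): name is "side" or "top"; returns a dict with "frame" (420x560x3 uint8, red, green, blue), "range_z" (420x560 float32, m along the optical axis (not along the pixel's ray), 0 where there is no reading), "mtx" (3x3 intrinsics, pixels), "position" and "attitude" of the camera in the world. Camera axes: x right, y down, z forward; pixel columns grow to the right and rows downward; lengths in m; the calibration is good to about 2 mm. A picture is of the moment at which its call begins.
- ticket.close_job(): hands the job in, once; it reports no verdict.
Trained networks look in the newest picture that a camera, given by its name, has taken for a name from the list of things; names that differ only in an ending like _2 or _b are one class to them, and where a whole thing is asked for, a point or a joint stands for the part that bears it (a point fixed in the world has none). Each returns a list of dicts, best first, with "conf" (0 to 1); they miss things now and then, are a little off and sometimes report something else, mostly with a low value. They report only what shows in the picture. A call takes as long as a camera call.
- models.search_frame(camera, thing): "rect" ([centre column, centre row, width, height] as shares, 0 to 1, of the picture: columns of its width, rows of its height, round what is visible of it).
The state is a dict: "t": time; "joints": joint angles; "dq": joint speeds; "tau": joint torques, N m; "position": TCP position; "ee_rot": TCP orientation; "ft_force": force on the tool from outside, world axes, zero at the start; "moment": the same for the moment, N m; "gripper_width": finger opening in m.
Only numpy, scipy, OpenCV 4.12 (cv2) and the standard library are available. Lean on these libraries where they do the work, as an engineer would, in place of code of your own. Each camera call takes 0.05 s, during which the arm holds its last target. There are 200 camera calls.

TASK

Push the carrier board with the glued cardboard panels fully home in the press, up against the column. Then take hold of the crank's grip and wind it clockwise, seen from above, in steady circles without letting go on the way, until the pressing plate bears firmly on the panels: the crank turns clearly stiffer than it did in free air, but do not crush the panels by forcing it on. Leave it clamped, let go, and leave the other things on the table where they are.

Things in the scene. Friction and masses are not known exactly. Their poses are not given: they have to be found in the camera images.
- press: Fixed grey C-frame bench press. Origin on the table straight under the vertical screw axis; z up; its y points away from the column, along the channel, out of the open side (within 0.3 rad of world y). Base 140 mm wide, y -120 to +200 mm, bed top 20 mm high, with two guide strips 12 mm high, 117 mm apart. Head 70 mm wide, 140 to 180 mm high, reaching to y = +40 mm.
- press_stop (a point): Middle of the column's face that the carrier board's end must meet, at bed height (20 mm), 70 mm from the screw axis along the press's -y. The column is 80 mm wide.
- press_axis (a point): Point on the screw axis level with the top of the crank arm, 210 mm above the table. Turning clockwise seen from above lowers the pressing plate 20 mm a turn; it touches the panels after 1.5 to 2.5 turns. The screw is self-locking. While it turns in free air the grip resists with a steady 7 to 8 N along the circle (less is felt at standstill).
- crank_grip (a point): Middle of the crank's upright wooden grip: cylinder 24 mm across, 56 mm tall, this point 243 mm above the table, 60 mm from the screw axis on a flat steel arm (top 211 mm above the table). It spins freely about its own vertical axis, so the hand need not turn. The arm starts at any angle.
- platen: Pressing plate under the screw, dark steel, 90 x 90 x 14 mm. Origin: centre of its underside, at first 86 to 106 mm up, 56 mm when it touches the panels. Then a hard buffer above it is squeezed and the plate hardly moves, while the grip's drag climbs 5 N per rad: 4 N more than in free air is firm (75 N on the panels), 2 N is still loose, over 6 N too much, 8 N crushes them.
- pack: Loose plywood carrier board 110 x 245 x 12 mm, 0.3 to 0.6 kg, in the channel on the bed, carrying four glued cardboard panels (100 x 100 mm, together 24 mm thick) near the column end. Origin: underside, mid width, 70 mm from that end, so it is under the screw axis when home. Its y is the press's y. Starts 40 to 90 mm out along +y.
- pack_block (a point): Centre of the upright wooden push block at the board's outer end: 24 mm across the channel, 30 mm along it, 45 mm tall, top about 77 mm above the table. It lies 155 mm along y from the pack's origin, so 155 mm from the screw axis when fully home.
- tape: Bystander: roll of clear tape lying flat, 100 mm across, 24 mm tall. Origin: centre of its underside.
- glue: Bystander: white glue bottle, 52 mm across, 150 mm tall, near the press column. Origin: centre of its underside.
- clip_a: Bystander: black binder clip, about 60 x 24 x 14 mm, on the far side of the press. Origin: underside.
- clip_b: Bystander: a second black binder clip, the same.
- paint_pot: Bystander: clay-coloured open pot, 72 mm across, 85 mm tall. Origin: centre of its underside.
- brush: Bystander: paint brush lying on the table.

How it is judged:
By the outcome, as a careful person would: the job done as asked, in the order asked, and still so for the second after the job is handed in, with the robot touching nothing.
It also fails if it takes over 69 s, if anything falls off the work surface, if the arm or the gripper's body presses on something with over 40 N, if the wrist force passes 120 N, or if a joint passes its speed limit or range.

## Working session

There is one attempt and no reset: what is moved stays moved. The work goes in short steps, Python scripts to look and compute and a tool call to move; the robot and the scene stay as the last step left them, time stands still between calls to the robot, and variables do not carry over. Pictures are saved under pics/ and viewed, about 8 in all and at most 12, crops included, and the job is handed in when it is done.

Besides the shell and the picture viewer there is one more tool, called after ">>>" by a JSON object that holds its "op" and its "data", one argument or row to a line. jog_arm: Moves the arm, as the interface text tells. Its arguments: {"type":"object","properties":{"plan":{"type":"array"}},"required":["plan"]}

```bash
ls; mkdir -p pics
cat > h.py <<'E'
import numpy as np, cv2
from bench import sensors, snapshot, ticket, models, env
def cloud(s):
    z=s["range_z"]; K=np.array(s["mtx"]); v,u=np.mgrid[:z.shape[0],:z.shape[1]]
    p=np.stack([(u-K[0,2])/K[0,0]*z,(v-K[1,2])/K[1,1]*z,z],-1)
    w=p@np.array(s["attitude"]).T+np.array(s["position"])
    w[z==0]=np.nan
    return w
E
python3 - <<'E'
from h import *
print(env.grip_depth, sensors.sense())
for c in ("top","side"):
    s=snapshot(c); cv2.imwrite(f"pics/{c}0.png",s["frame"][...,::-1]); np.save(f"{c}0.npy",cloud(s))
    print(c,s["position"],np.round(s["attitude"],3).tolist(),s["mtx"])
    W=cloud(s)
    for t in ("press","crank_grip","pack_block","platen","pack","glue","tape","paint_pot"):
        for d in models.search_frame(c,t)[:2]:
            r=d["rect"]; u,v=int(r[0]*560),int(r[1]*420)
            print(t,round(d["conf"],2),u,v,int(r[2]*560),int(r[3]*420),np.round(W[v,u],3))
E
```

```text
pics
0.0187 {'t': 0.0, 'joints': array([-7.80989647e+01,  5.04014550e+00,  7.86263743e+01,  3.52075240e-05,
        9.64612657e+01, -5.90683910e+00]), 'dq': array([ 0.07877303,  0.05853565, -0.08953261, -0.02020002,  0.05681692,
        0.05132788]), 'tau': array([ 1.66322716e-04, -3.51869953e+01, -3.13268352e+01, -4.02061812e-05,
        1.07407977e-02,  5.14495646e-08]), 'position': array([ 0.16808334, -0.52307844,  0.19301489]), 'ee_rot': array([[-9.52087403e-01, -4.59334282e-04,  3.05825713e-01],
       [-3.05825972e-01,  2.18246300e-03, -9.52084929e-01],
       [-2.30128057e-04, -9.99997513e-01, -2.21837189e-03]]), 'ft_force': array([-0.43089098, -0.13060204,  1.09021592]), 'moment': array([ 0.0003297 , -0.00854433,  0.01569152]), 'gripper_width': 0.08529336534757005}
top [0.4427424 0.1034158 1.0002702] [[-0.023, -0.987, 0.16], [-1.0, 0.023, -0.003], [-0.001, -0.16, -0.987]] [[414.66940275   0.         281.46459986]
 [  0.         414.66940275 211.12432623]
 [  0.           0.           1.        ]]
press 0.64 394 210 160 71 [ 0.577 -0.133  0.149]
crank_grip 0.61 394 193 13 17 [
[... 408 characters left out ...]
81] [[0.952, -0.213, 0.218], [-0.305, -0.701, 0.645], [0.016, -0.68, -0.733]] [[443.28181428   0.         281.28991623]
 [  0.         443.28181428 211.4438999 ]
 [  0.           0.           1.        ]]
press 0.95 340 332 113 173 [ 0.57  -0.207  0.178]
crank_grip 0.78 336 263 19 27 [ 0.589 -0.126  0.248]
crank_grip 0.42 307 157 24 39 [0.715 0.326 0.072]
pack_block 0.78 310 301 55 122 [ 0.577 -0.073  0.057]
platen 0.78 324 340 23 50 [ 0.56  -0.18   0.105]
platen 0.31 261 343 53 51 [ 0.467 -0.102  0.001]
pack 0.72 309 301 50 122 [ 0.575 -0.072  0.057]
glue 0.65 288 400 33 35 [ 0.465 -0.266  0.129]
tape 0.59 262 344 54 54 [ 0.468 -0.106  0.002]
paint_pot 0.79 308 156 25 39 [0.719 0.329 0.073]
```

Run:
```python
import cv2,numpy as np
a=cv2.imread("pics/top0.png")[130:320,240:500]; b=cv2.imread("pics/side0.png")[190:420,220:440]
a=cv2.resize(a,(520,380)); b=cv2.resize(b,None,fx=1.2,fy=1.2); 
h=np.zeros((380,800,3),np.uint8); h[:,:520]=a; h[:276,525:525+264]=b
cv2.imwrite("pics/c0.png",h)
for c in ("top","side"):
    W=np.load(c+"0.npy").reshape(-1,3)
    W=W[(abs(W[:,0]-.58)<.15)&(W[:,1]>-.35)&(W[:,1]<.2)]
    for n,lo,hi in (("grip",.26,.285),("arm",.203,.218),("head",.172,.188),("block",.068,.085),("panels",.05,.062),("board",.026,.0335),("bedbase",.015,.0235)):
        p=W[(W[:,2]>lo)&(W[:,2]<hi)]
        if len(p)>4: print(c,n,len(p),p.mean(0).round(4),cv2.minAreaRect(p[:,:2].astype(np.float32)))
```

```text
top grip 84 [ 0.5942 -0.1131  0.2667] ((0.5945791602134705, -0.11417083442211151), (0.021700937300920486, 0.019056707620620728), 47.18114471435547)
top arm 403 [ 0.5932 -0.1595  0.2112] ((0.5972236394882202, -0.1484459787607193), (0.08593679219484329, 0.031312938779592514), 83.13671875)
top head 2152 [ 0.5847 -0.2299  0.1791] ((0.5882505774497986, -0.21437548100948334), (0.15908846259117126, 0.07993032038211823), 84.09493255615234)
top block 327 [ 0.6037 -0.1341  0.076 ] ((0.6384219527244568, -0.13311080634593964), (0.3571818768978119, 0.3013934791088104), 72.1122055053711)
top panels 1507 [ 0.5996 -0.1169  0.0552] ((0.6426255702972412, -0.13831132650375366), (0.3512686789035797, 0.3014029860496521), 70.18912506103516)
top board 3030 [ 0.6033 -0.036   0.0309] ((0.5753369331359863, -0.1463603377342224), (0.2844008207321167, 0.43051573634147644), 5.11301326751709)
top bedbase 2931 [ 0.6322 -0.0216  0.0185] ((0.5799386501312256, -0.07249665260314941), (0.5444998145103455, 0.29984724521636963), 89.93099212646484)
side grip 130 [ 0.5944 -0.1199  0.2666] ((0.5961358547210693, -0.1190387681
[... 258 characters left out ...]
] ((0.5903134346008301, -0.21582013368606567), (0.16026756167411804, 0.08025141805410385), 82.9068374633789)
side block 647 [ 0.6305 -0.2204  0.0764] ((0.6303586959838867, -0.13444751501083374), (0.3665049374103546, 0.3007311224937439), 75.1663818359375)
side panels 874 [ 0.595  -0.1627  0.0558] ((0.6345362067222595, -0.1375991851091385), (0.3534587025642395, 0.3005841374397278), 73.47539520263672)
side board 2521 [ 0.5887 -0.0555  0.0313] ((0.5675479769706726, -0.1484781801700592), (0.26619333028793335, 0.4307323098182678), 7.526124954223633)
side bedbase 3679 [ 0.6132 -0.0826  0.0192] ((0.5803704261779785, -0.06911137700080872), (0.5409821271896362, 0.29874753952026367), 89.35260009765625)
```

View pics/c0.png

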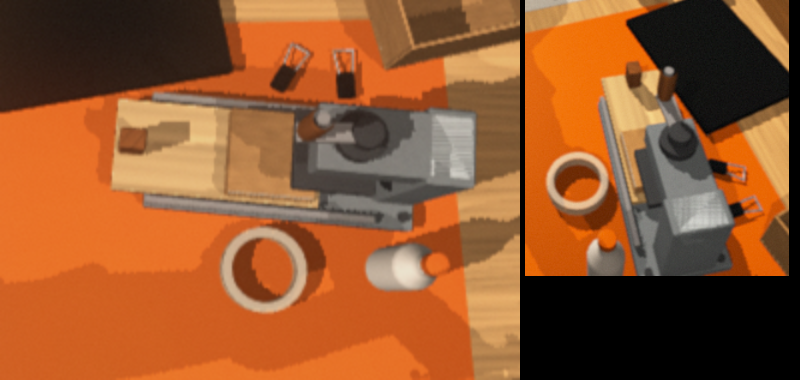

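The top crop shows the press running left-right, with the wooden block at full-frame px (306,200). The grip is at about (394,193), left of the hub at (420,197). The tape and glue lie on the near side and the clips on the far side. Next I'll refine the axis, yaw, grip and block.

Run:
```python
import cv2,numpy as np
for c in ("top","side"):
    W=np.load(c+"0.npy").reshape(-1,3)
    def sel(n,cx,cy,r,lo,hi):
        p=W[(np.hypot(W[:,0]-cx,W[:,1]-cy)<r)&(W[:,2]>lo)&(W[:,2]<hi)]
        if len(p)>5: print(c,n,len(p),p.mean(0).round(4),p[:,2].max().round(3),[np.round(q,4) for q in cv2.minAreaRect(p[:,:2].astype(np.float32))])
        return p
    sel("head",.59,-.215,.1,.174,.186)
    sel("hubtop",.594,-.175,.03,.2135,.26)
    sel("gripbody",.594,-.115,.025,.22,.28); sel("griptop",.594,-.115,.025,.264,.28)
    sel("arm",.594,-.145,.06,.205,.2135)
    sel("block",.61,.04,.05,.07,.085); sel("blockall",.61,.04,.05,.04,.085)
    sel("board",.61,.02,.09,.028,.036)
    sel("panels",.6,-.09,.09,.051,.061)
```

```text
top head 2122 [ 0.585  -0.2305  0.1792] 0.186 [array([ 0.5882, -0.2144]), array([0.1589, 0.0799]), np.float64(84.0949)]
top hubtop 90 [ 0.5932 -0.176   0.2144] 0.217 [array([ 0.593 , -0.1759]), array([0.0285, 0.0283]), np.float64(73.6649)]
top gripbody 175 [ 0.5926 -0.1109  0.2544] 0.272 [array([ 0.5946, -0.1137]), array([0.0225, 0.0197]), np.float64(47.1811)]
top griptop 65 [ 0.5949 -0.114   0.2679] 0.272 [array([ 0.595 , -0.1145]), array([0.0217, 0.0179]), np.float64(47.1811)]
top arm 305 [ 0.5933 -0.1554  0.2103] 0.213 [array([ 0.5971, -0.1491]), array([0.0847, 0.0313]), np.float64(83.1367)]
top block 135 [0.6188 0.0438 0.076 ] 0.08 [array([0.6193, 0.0434]), array([0.0297, 0.0235]), np.float64(84.5468)]
top blockall 168 [0.617  0.0445 0.0721] 0.08 [array([0.6192, 0.0436]), array([0.0298, 0.0237]), np.float64(82.9956)]
top board 2405 [ 0.6116 -0.0044  0.0314] 0.036 [array([ 0.6142, -0.003 ]), array([0.1335, 0.1335]), np.float64(83.2632)]
top panels 1367 [ 0.6008 -0.1059  0.0552] 0.061 [array([ 0.601 , -0.1177]), array([0.0991, 0.1002]), np.float64(83.3845)]
side head 3561 [ 0.5849 
[... 355 characters left out ...]
102 [ 0.595  -0.1192  0.2678] 0.272 [array([ 0.5962, -0.1185]), array([0.0164, 0.0217]), np.float64(85.9212)]
side arm 392 [ 0.5941 -0.1538  0.2105] 0.213 [array([ 0.5981, -0.1506]), array([0.0835, 0.0316]), np.float64(82.6378)]
side block 134 [0.6193 0.0415 0.0764] 0.081 [array([0.62  , 0.0423]), array([0.0298, 0.0229]), np.float64(82.812)]
side blockall 257 [0.6177 0.0376 0.0666] 0.081 [array([0.6201, 0.0423]), array([0.0298, 0.0239]), np.float64(82.9349)]
side board 1976 [0.6036 0.0016 0.0321] 0.036 [array([0.6155, 0.0029]), array([0.1232, 0.1343]), np.float64(84.6982)]
side panels 513 [ 0.5673 -0.1019  0.0558] 0.06 [array([ 0.5623, -0.1107]), array([0.1058, 0.0398]), np.float64(68.4999)]
```

>>> {"op": "jog_arm", "data": {
  "plan": [
    [[0,0,0.06],[0,0,0],0],
    [[0.02,0.03,0.107],[0,0,10],0],
    [[0.06,0.08,0.107],[0,0,20],0],
    [[0.095,0.127,0.107],[0,0,30],0],
    [[0.13,0.173,0.107],[0,0,40],0]
  ]
}}

```text
t: 1.52
position: [0.2991, -0.3491, 0.3016]
ee_rot: [[-0.528, 0.001, 0.849], [-0.849, -0.001, -0.528], [0.0, -1.0, 0.001]]
ft_force: [0.5, -0.1, 1.3]
gripper_width: -0.0002
```

>>> {"op": "jog_arm", "data": {
  "plan": [
    [[0.035,0.047,0],[0,0,9],0],
    [[0.07,0.094,0],[0,0,18],0],
    [[0.105,0.141,0],[0,0,25.3],0],
    [[0.14,0.188,0],[0,0,25.3],0],
    [[0.175,0.235,0],[0,0,25.3],0]
  ]
}}

```text
t: 2.15
position: [0.4741, -0.114, 0.3015]
ee_rot: [[-0.12, 0.001, 0.993], [-0.993, -0.001, -0.12], [0.0, -1.0, 0.001]]
ft_force: [1.0, -0.3, 0.5]
gripper_width: 0.0002
```

>>> {"op": "jog_arm", "data": {
  "plan": [
    [[0.035,0.047,-0.01],[0,0,0],0],
    [[0.07,0.094,-0.02],[0,0,0],0],
    [[0.105,0.141,-0.04],[0,0,0],0],
    [[0.14,0.188,-0.07],[0,0,0],0],
    [[0.153,0.204,-0.12],[0,0,0],0]
  ]
}}

```text
t: 2.78
position: [0.6288, 0.0913, 0.1821]
ee_rot: [[-0.117, 0.005, 0.993], [-0.993, 0.001, -0.117], [-0.001, -1.0, 0.005]]
ft_force: [0.6, -1.0, -0.2]
gripper_width: -0.0003
```

>>> {"op": "jog_arm", "data": {
  "plan": [
    [[0,0,-0.05],[0,0,0],0],
    [[0,0,-0.1],[0,0,0],0],
    [[0,0,-0.133],[0,0,0],0],
    [[0,0,-0.133],[0,0,0],0],
    [[-0.001,-0.01,-0.133],[0,0,0],0]
  ]
}}

```text
t: 3.4
position: [0.6264, 0.0785, 0.0501]
ee_rot: [[-0.119, 0.003, 0.993], [-0.993, 0.0, -0.119], [-0.0, -1.0, 0.003]]
ft_force: [0.4, -0.2, 0.3]
gripper_width: 0.0004
```

>>> {"op": "jog_arm", "data": {
  "plan": [
    [[-0.001,-0.01,0],[0,0,0],0],
    [[-0.0022,-0.02,0],[0,0,0],0],
    [[-0.0034,-0.03,0],[0,0,0],0],
    [[-0.0046,-0.04,0],[0,0,0],0],
    [[-0.0058,-0.048,0],[0,0,0],0]
  ]
}}

```text
t: 4.03
position: [0.6193, 0.0295, 0.0482]
ee_rot: [[-0.12, 0.0, 0.993], [-0.993, -0.0, -0.12], [0.0, -1.0, 0.0]]
ft_force: [0.5, 0.0, 0.6]
gripper_width: 0.0001
```

>>> {"op": "jog_arm", "data": {
  "plan": [
    [[-0.0005,-0.004,0],[0,0,0],0],
    [[-0.001,-0.008,0],[0,0,0],0],
    [[-0.0014,-0.012,0],[0,0,0],0],
    [[-0.0019,-0.016,0],[0,0,0],0],
    [[-0.0024,-0.02,0],[0,0,0],0]
  ]
}}

```text
t: 4.65
position: [0.617, 0.0102, 0.0482]
ee_rot: [[-0.12, 0.0, 0.993], [-0.993, -0.0, -0.12], [0.0, -1.0, 0.0]]
ft_force: [0.3, 0.5, 0.3]
gripper_width: 0.0001
```

Run:
```python
from h import *
a=[]
for c in ("top","side"):
    s=snapshot(c); f=s["frame"][...,::-1]
    a.append(cv2.resize(f[150:250,270:470] if c=="top" else f[190:390,240:440],(400,200) if c=="top" else (400,400)))
    W=cloud(s).reshape(-1,3)
    p=W[(abs(W[:,0]-.615)<.03)&(abs(W[:,1])<.06)&(W[:,2]>.07)&(W[:,2]<.081)]
    print(c,len(p),p.mean(0) if len(p) else 0)
h=np.zeros((400,800,3),np.uint8); h[:200,:400]=a[0]; h[:,400:]=a[1]; cv2.imwrite("pics/c1.png",h)
```

```text
top 24 [0.62141716 0.0559094  0.07500681]
side 13 [0.6093144  0.03493611 0.0749559 ]
```

View pics/c1.png

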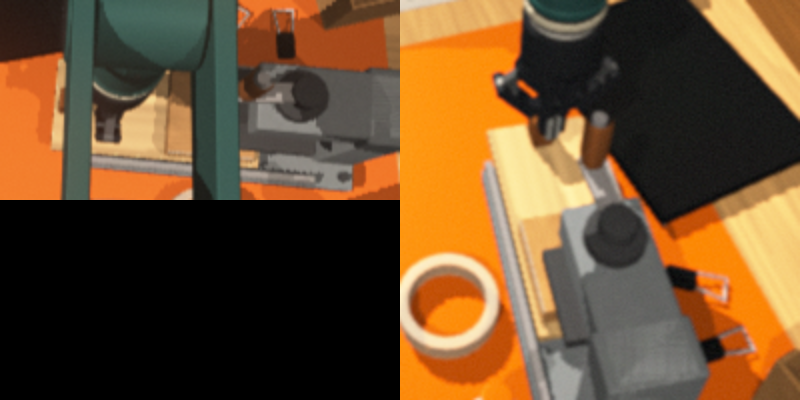

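The views are partly hidden by the arm. It isn't clear whether the block is ahead of the fingers or behind them, so I'll compare board edges with the first cloud and zoom in.

Run:
```python
from h import *
s=snapshot("side"); t=snapshot("top")
f=s["frame"][...,::-1]; o=cv2.imread("pics/side0.png")
a=[cv2.resize(x[190:290,260:360],(400,400),interpolation=cv2.INTER_CUBIC) for x in (o,f)]
cv2.imwrite("pics/c2.png",np.hstack(a))
d=np.array([.12,.993]); e=np.array([.993,-.12]); A=np.array([.5938,-.176])
for n,W in (("top0",np.load("top0.npy")),("top1",cloud(t)),("side0",np.load("side0.npy")),("side1",cloud(s))):
    W=W.reshape(-1,3); l=(W[:,:2]-A)@d; x=(W[:,:2]-A)@e
    b=(W[:,2]>.027)&(W[:,2]<.036)&(abs(x)<.05)&(l<.3)&(l>0)
    q=(W[:,2]>.051)&(W[:,2]<.06)&(abs(x)<.05)&(l<.2)&(l>0)
    k=(W[:,2]>.04)&(W[:,2]<.082)&(abs(x)<.03)&(l<.3)&(l>.13)
    print(n,"board",np.percentile(l[b],[1,99]).round(3),"panel",np.percentile(l[q],[1,99]).round(3),"blk",np.histogram(l[k],bins=np.arange(.13,.31,.01))[0])
```

```text
top0 board [0.086 0.24 ] panel [0.016 0.108] blk [ 0  0  0  0  0  0  0 17 55 59 37  0  0  0  0  0  0]
top1 board [0.01 0.24] panel [0.011 0.108] blk [ 0  0  0  0  0  0  0  0  0  0 33  0  0  0  0  0  0]
side0 board [0.004 0.239] panel [0.009 0.109] blk [  0   0   0   0   0   0   0 122  62  51  22   0   0   0   0   0   0]
side1 board [0.004 0.239] panel [0.009 0.108] blk [ 0  0  0  0  0  0  0 51 20 12  0  0  0  0  0  0  0]
```

View pics/c2.png

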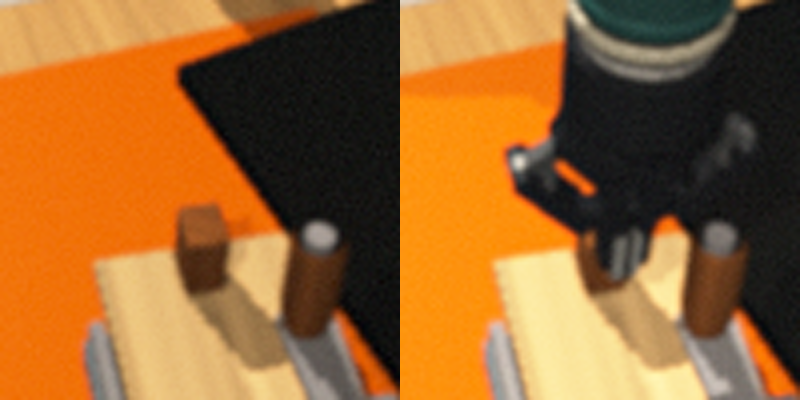

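The board has not moved: its far edge is still at l=0.240, and the fingers now show on the near (-y) side of the block, at about px (628,250) in the crop. I'll check where the fingertips really are against the reported TCP.

Run:
```python
from h import *
st=sensors.sense(); P=st["position"]; print(P,st["joints"],st["ft_force"])
for c in ("side","top"):
    s=snapshot(c); R=np.array(s["attitude"]);K=np.array(s["mtx"])
    for q in (P,P+[0,0,.03],np.array([.6195,.043,.077])):
        p=K@(R.T@(q-s["position"])); print(c,q.round(3),(p[:2]/p[2]).round(1))
    W=cloud(s); W0=np.load(c+"0.npy")
    n=(np.abs(W-W0).max(-1)>.012)&(W[...,2]<.12)&(W[...,2]>.02)
    p=W[n]; 
    for lo in np.arange(.02,.12,.01):
        k=p[(p[:,2]>=lo)&(p[:,2]<lo+.01)]
        if len(k)>2: print(c,round(lo,2),len(k),np.percentile(k,[5,50,95],axis=0)[:,:2].round(3).tolist())
```

```text
[0.61703383 0.01029309 0.04827616] [-4.31071159e+00  1.73783275e+01  8.08183453e+01  6.94371928e-03
  8.17922410e+01  2.59134491e+00] [0.26139148 0.09399745 0.74932012]
side [0.617 0.01  0.048] [313.8 266.1]
side [0.617 0.01  0.078] [314.8 257.6]
side [0.62  0.043 0.077] [310.4 246. ]
side 0.02 183 [[-0.143, 0.047], [0.055, 1.432], [1.005, 1.69]]
side 0.03 90 [[-0.092, 0.035], [0.056, 0.671], [1.101, 1.643]]
side 0.04 76 [[-0.022, 0.028], [0.054, 0.053], [1.01, 1.459]]
side 0.05 46 [[0.045, 0.018], [0.056, 0.046], [1.226, 1.257]]
side 0.06 31 [[0.055, 0.01], [0.06, 0.043], [1.228, 1.272]]
side 0.07 23 [[0.06, 0.002], [0.79, 1.223], [0.987, 1.248]]
side 0.08 80 [[0.049, -0.006], [0.06, 0.011], [0.913, 1.192]]
side 0.09 98 [[0.057, -0.011], [0.604, 0.002], [0.906, 1.234]]
side 0.1 108 [[0.055, -0.022], [0.059, -0.0], [0.799, 1.123]]
side 0.11 137 [[0.052, -0.029], [0.058, -0.001], [0.775, 1.11]]
top [0.617 0.01  0.048] [319.9 201.7]
top [0.617 0.01  0.078] [321.1 199.3]
top [0.62  0.043 0.077] [306.6 198.7]
```

Run:
```python
from h import *
s=snapshot("side"); W=cloud(s); f=s["frame"]
for v in range(236,270,2): print(v,[tuple(W[v,u].round(3)) for u in (313,316,319)],f[v,316])
```

```text
236 [(np.float64(0.6), np.float64(-0.005), np.float64(0.173)), (np.float64(0.606), np.float64(-0.007), np.float64(0.173)), (np.float64(0.616), np.float64(0.001), np.float64(0.16))] [26 26 25]
238 [(np.float64(0.602), np.float64(-0.004), np.float64(0.164)), (np.float64(0.607), np.float64(-0.006), np.float64(0.165)), (np.float64(0.623), np.float64(0.015), np.float64(0.135))] [30 28 27]
240 [(np.float64(0.602), np.float64(-0.004), np.float64(0.158)), (np.float64(0.607), np.float64(-0.006), np.float64(0.159)), (np.float64(0.621), np.float64(0.009), np.float64(0.136))] [26 25 26]
242 [(np.float64(0.602), np.float64(-0.004), np.float64(0.152)), (np.float64(0.609), np.float64(-0.004), np.float64(0.15)), (np.float64(0.618), np.float64(0.002), np.float64(0.14))] [19 24 22]
244 [(np.float64(0.604), np.float64(-0.001), np.float64(0.142)), (np.float64(0.611), np.float64(-0.001), np.float64(0.14)), (np.float64(0.617), np.float64(-0.001), np.float64(0.137))] [22 22 26]
246 [(np.float64(0.604), np.float64(-0.002), np.float64(0.137)), (np.float64(0.611), np.float64(-0.001), np.float64(0.133)), (np.f
[... 1497 characters left out ...]
, np.float64(0.031), np.float64(0.031)), (np.float64(0.637), np.float64(0.027), np.float64(0.033))] [184 142  89]
264 [(np.float64(0.622), np.float64(0.026), np.float64(0.033)), (np.float64(0.629), np.float64(0.026), np.float64(0.031)), (np.float64(0.635), np.float64(0.022), np.float64(0.034))] [207 163 105]
266 [(np.float64(0.621), np.float64(0.022), np.float64(0.031)), (np.float64(0.627), np.float64(0.02), np.float64(0.031)), (np.float64(0.633), np.float64(0.017), np.float64(0.033))] [200 157 102]
268 [(np.float64(0.619), np.float64(0.017), np.float64(0.031)), (np.float64(0.625), np.float64(0.015), np.float64(0.032)), (np.float64(0.632), np.float64(0.013), np.float64(0.031))] [194 152  95]
```

Depth on the fingertips puts their lower end at z≈0.088, while the TCP is reported at 0.048. The camera heights are trustworthy, since the grip top reads 0.271 and the board 0.032. So the real tips sit about 40 mm above the reported TCP, and they passed 10 mm over the block without touching it. The lateral position agrees. I'll go back and descend with this correction.

>>> {"op": "jog_arm", "data": {
  "plan": [
    [[0,0,0.02],[0,0,0],0],
    [[0.005,0.04,0.02],[0,0,0],0],
    [[0.0095,0.082,0.02],[0,0,0],0],
    [[0.0095,0.082,0],[0,0,0],0],
    [[0.0095,0.082,-0.035],[0,0,0],0]
  ]
}}

```text
t: 5.62
position: [0.6278, 0.0925, 0.0139]
ee_rot: [[-0.119, 0.004, 0.993], [-0.993, -0.001, -0.119], [0.0, -1.0, 0.004]]
ft_force: [0.4, -0.4, -0.1]
gripper_width: 0.0001
```

>>> {"op": "jog_arm", "data": {
  "plan": [
    [[0,0,0],[0,0,0],0],
    [[-0.0012,-0.01,0],[0,0,0],0],
    [[-0.0024,-0.02,0],[0,0,0],0],
    [[-0.003,-0.025,0],[0,0,0],0],
    [[-0.0036,-0.03,0],[0,0,0],0]
  ]
}}

```text
t: 6.25
position: [0.6242, 0.0629, 0.0151]
ee_rot: [[-0.12, 0.004, 0.993], [-0.993, 0.002, -0.12], [-0.003, -1.0, 0.003]]
ft_force: [0.6, 5.0, 2.9]
gripper_width: 0.0001
```

>>> {"op": "jog_arm", "data": {
  "plan": [
    [[-0.0012,-0.01,0],[0,0,0],0],
    [[-0.0024,-0.02,0],[0,0,0],0],
    [[-0.0036,-0.03,0],[0,0,0],0],
    [[-0.0048,-0.04,0],[0,0,0],0],
    [[-0.006,-0.05,0],[0,0,0],0]
  ]
}}

```text
t: 6.88
position: [0.6167, 0.0116, 0.0131]
ee_rot: [[-0.12, -0.0, 0.993], [-0.993, 0.0, -0.12], [-0.0, -1.0, -0.0]]
ft_force: [0.3, 4.0, 2.7]
gripper_width: -0.0003
```

>>> {"op": "jog_arm", "data": {
  "plan": [
    [[-0.0002,-0.002,0],[0,0,0],0],
    [[-0.0004,-0.003,0],[0,0,0],0],
    [[-0.0005,-0.004,0],[0,0,0],0],
    [[-0.0006,-0.005,0],[0,0,0],0],
    [[-0.0007,-0.006,0],[0,0,0],0]
  ]
}}

```text
t: 7.5
position: [0.616, 0.0064, 0.013]
ee_rot: [[-0.12, -0.0, 0.993], [-0.993, -0.0, -0.12], [0.0, -1.0, -0.0]]
ft_force: [0.2, 3.5, 1.2]
gripper_width: 0.0005
```

>>> {"op": "jog_arm", "data": {
  "plan": [
    [[-0.0001,-0.001,0],[0,0,0],0],
    [[-0.0002,-0.002,0],[0,0,0],0],
    [[-0.0003,-0.003,0],[0,0,0],0],
    [[-0.0004,-0.004,0],[0,0,0],0],
    [[-0.0004,-0.004,0],[0,0,0],0]
  ]
}}

```text
t: 8.12
position: [0.616, 0.0048, 0.0131]
ee_rot: [[-0.119, 0.001, 0.993], [-0.993, 0.004, -0.119], [-0.004, -1.0, 0.0]]
ft_force: [2.1, 9.6, 1.3]
gripper_width: -0.0002
```

>>> {"op": "jog_arm", "data": {
  "plan": [
    [[-0.0001,-0.001,0],[0,0,0],0],
    [[-0.0002,-0.002,0],[0,0,0],0],
    [[-0.0002,-0.002,0],[0,0,0],0],
    [[-0.0002,-0.002,0],[0,0,0],0],
    [[-0.0002,-0.002,0],[0,0,0],0]
  ]
}}

```text
t: 8.75
position: [0.616, 0.0049, 0.0132]
ee_rot: [[-0.119, 0.001, 0.993], [-0.993, 0.007, -0.119], [-0.007, -1.0, 0.0]]
ft_force: [3.0, 12.3, 1.5]
gripper_width: 0.0
```

Pushing harder (12 N) gave no further travel, so the board is home. I'll back off and rise clear.

>>> {"op": "jog_arm", "data": {
  "plan": [
    [[0.001,0.01,0],[0,0,0],0],
    [[0.003,0.03,0.005],[0,0,0],0],
    [[0.003,0.03,0.06],[0,0,0],0],
    [[0.003,0.03,0.12],[0,0,0],0.05],
    [[0.003,0.03,0.18],[0,0,0],0.06]
  ]
}}

```text
t: 9.38
position: [0.6183, 0.0305, 0.195]
ee_rot: [[-0.12, -0.0, 0.993], [-0.993, -0.001, -0.12], [0.001, -1.0, -0.0]]
ft_force: [0.5, -0.3, -0.2]
gripper_width: 0.0356
```

>>> {"op": "jog_arm", "data": {
  "plan": [
    [[0,0,0.06],[0,0,0],0.06],
    [[0,0,0.08],[0,0,0],0.06],
    [[0,0,0.08],[0,0,0],0.06],
    [[0,0,0.08],[0,0,0],0.06],
    [[0,0,0.08],[0,0,0],0.06]
  ]
}}

```text
t: 10.0
position: [0.6178, 0.0304, 0.2705]
ee_rot: [[-0.12, -0.005, 0.993], [-0.993, -0.0, -0.12], [0.001, -1.0, -0.005]]
ft_force: [-0.2, 0.0, -0.1]
gripper_width: 0.0599
```

Run:
```python
from h import *
d=np.array([.12,.993]); e=np.array([.993,-.12]); A=np.array([.5938,-.176])
for c in ("top","side"):
    s=snapshot(c); W=cloud(s); cv2.imwrite(f"pics/{c}2.png",s["frame"][...,::-1]); W=W.reshape(-1,3)
    l=(W[:,:2]-A)@d; x=(W[:,:2]-A)@e
    b=(W[:,2]>.027)&(W[:,2]<.036)&(abs(x)<.05)&(l<.3)&(l>0)
    k=(W[:,2]>.07)&(W[:,2]<.082)&(abs(x)<.03)&(l<.3)&(l>.11)
    print(c,"board end",np.percentile(l[b],99).round(3),"blk",k.sum(),np.percentile(l[k],[2,98]).round(3) if k.sum() else 0)
    g=(np.hypot(W[:,0]-.596,W[:,1]+.116)<.025)&(W[:,2]>.264)&(W[:,2]<.275)
    print("grip",g.sum(),W[g].mean(0).round(4) if g.sum() else 0)
```

```text
top board end 0.173 blk 92 [0.141 0.168]
grip 0 0
side board end 0.174 blk 161 [0.14  0.169]
grip 97 [ 0.5952 -0.1191  0.2679]
```

>>> {"op": "jog_arm", "data": {
  "plan": [
    [[-0.007,-0.05,0],[0,0,0],0.06],
    [[-0.014,-0.1,0],[0,0,0],0.06],
    [[-0.021,-0.1465,0],[0,0,0],0.06],
    [[-0.021,-0.1465,0],[0,0,0],0.06],
    [[-0.021,-0.1465,-0.01],[0,0,0],0.06]
  ]
}}

```text
t: 10.72
position: [0.598, -0.1159, 0.2634]
ee_rot: [[-0.12, 0.001, 0.993], [-0.993, 0.0, -0.12], [-0.001, -1.0, 0.001]]
ft_force: [-0.4, 0.4, 0.4]
gripper_width: 0.0603
```

Run:
```python
from h import *
print(sensors.sense()["position"])
a=[]
for c,(v,u) in (("top",(150,350)),("side",(190,280))):
    s=snapshot(c); a.append(cv2.resize(s["frame"][v:v+100,u:u+100,::-1],(400,400),interpolation=cv2.INTER_CUBIC)); W=cloud(s)
    if c=="side":
        for r in range(225,290,4): print(r,[W[r,q].round(3).tolist() for q in (324,336,348)])
cv2.imwrite("pics/c3.png",np.hstack(a))
```

```text
[ 0.59795381 -0.11592501  0.26342025]
225 [[0.559, -0.125, 0.35], [0.72, 0.127, 0.019], [0.749, 0.12, 0.018]]
229 [[0.561, -0.123, 0.338], [0.715, 0.115, 0.02], [0.743, 0.107, 0.02]]
233 [[0.562, -0.123, 0.329], [0.71, 0.104, 0.02], [0.737, 0.095, 0.02]]
237 [[0.564, -0.122, 0.317], [0.708, 0.096, 0.014], [0.734, 0.086, 0.017]]
241 [[0.564, -0.123, 0.31], [0.701, 0.081, 0.02], [0.728, 0.074, 0.018]]
245 [[0.678, 0.093, -0.001], [0.697, 0.071, 0.019], [0.723, 0.061, 0.021]]
249 [[0.673, 0.08, 0.001], [0.592, -0.114, 0.269], [0.719, 0.052, 0.018]]
253 [[0.668, 0.07, 0.0], [0.589, -0.12, 0.267], [0.716, 0.043, 0.015]]
257 [[0.665, 0.06, -0.001], [0.588, -0.123, 0.261], [0.71, 0.031, 0.018]]
261 [[0.659, 0.046, 0.003], [0.589, -0.124, 0.251], [0.705, 0.02, 0.019]]
265 [[0.655, 0.037, 0.001], [0.59, -0.125, 0.241], [0.702, 0.012, 0.016]]
269 [[0.645, 0.015, 0.021], [0.591, -0.126, 0.232], [0.699, 0.004, 0.012]]
273 [[0.641, 0.004, 0.021], [0.592, -0.126, 0.219], [0.699, 0.0, 0.002]]
277 [[0.62, -0.037, 0.072], [0.592, -0.128, 0.211], [0.695, -0.008, 0.0]]
281 [[0.629, -0.022, 0.032], [0.59, -0.135, 0.21], [0.679, -0.036, 0.031]]
285 [[0.625, -0.032, 0.033], [0.587, -0.142, 0.21], [0.605, -0.149, 0.211]]
289 [[0.622, -0.041, 0.033], [0.646, -0.048, 0.032], [0.602, -0.155, 0.211]]
```

View pics/c3.png

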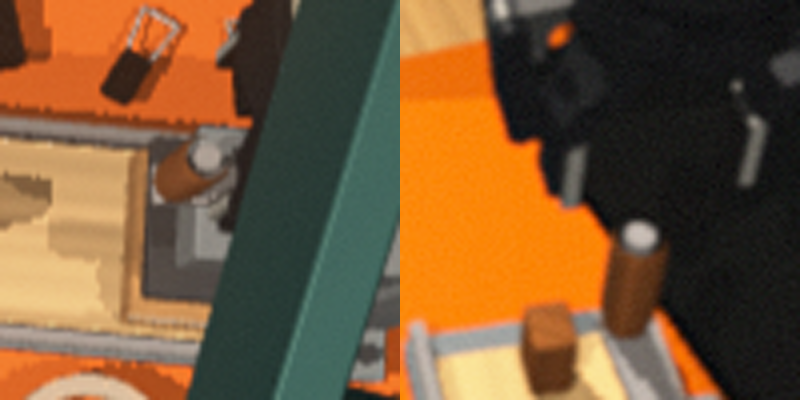

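The side view shows the open fingers straddling the grip top at crop (640,240), roughly centred on it. I'll descend and close.

>>> {"op": "jog_arm", "data": {
  "plan": [
    [[0,0,-0.03],[0,0,0],0.06],
    [[0,0,-0.055],[0,0,0],0.06],
    [[0,0,-0.074],[0,0,0],0.06],
    [[0,0,-0.074],[0,0,0],0.06],
    [[0,0,-0.074],[0,0,0],0.03]
  ]
}}

```text
t: 11.45
position: [0.5982, -0.1159, 0.1904]
ee_rot: [[-0.119, 0.002, 0.993], [-0.993, -0.001, -0.119], [0.0, -1.0, 0.002]]
ft_force: [0.9, -0.5, 0.1]
gripper_width: 0.0427
```

>>> {"op": "jog_arm", "data": {
  "plan": [
    [[0,0,0],[0,0,0],0.015],
    [[0,0,0],[0,0,0],0.01],
    [[0,0,0],[0,0,0],0.01],
    [[0,0,0],[0,0,0],0.01],
    [[0,0,0],[0,0,0],0.01]
  ]
}}

```text
t: 12.08
position: [0.598, -0.1163, 0.1911]
ee_rot: [[-0.12, 0.003, 0.993], [-0.993, -0.001, -0.12], [0.0, -1.0, 0.003]]
ft_force: [-2.6, 0.6, 5.2]
gripper_width: 0.0223
```

Run:
```python
from h import *
s=sensors.sense(); print(s["position"],s["gripper_width"],s["ft_force"],s["moment"])
f=snapshot("side")["frame"][190:290,280:380,::-1]
cv2.imwrite("pics/c4.png",cv2.resize(f,(400,400),interpolation=cv2.INTER_CUBIC))
A=np.array([.5938,-.176]); p=s["position"][:2]-A; print(np.hypot(*p),np.degrees(np.arctan2(p[1],p[0])))
```

```text
[ 0.59804561 -0.11631473  0.191117  ] 0.022252033926589327 [-2.61964779  0.59090552  5.19910549] [ 0.11326312  0.29670394 -0.04063833]
0.05983607830396036 85.93121572034742
```

View pics/c4.png

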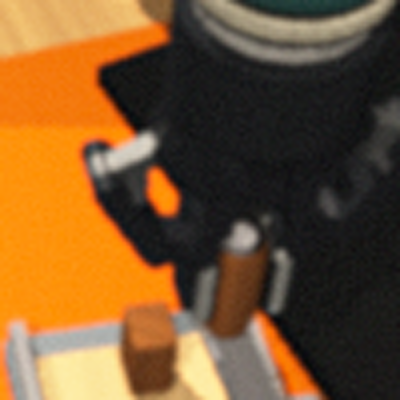

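The grip is held between the pads at crop (245,290), with the jaw at 22 mm. I'll wind clockwise at 12° per row about (0.5938, -0.176), starting at 86°.

>>> {"op": "jog_arm", "data": {
  "plan": [
    [[0.0124,-0.0022,0],[0,0,0],0.01],
    [[0.024,-0.0069,0],[0,0,0],0.01],
    [[0.0344,-0.0139,0],[0,0,0],0.01],
    [[0.0431,-0.0229,0],[0,0,0],0.01],
    [[0.0497,-0.0336,0],[0,0,0],0.01]
  ]
}}

```text
t: 12.75
position: [0.648, -0.1467, 0.1911]
ee_rot: [[-0.117, 0.002, 0.993], [-0.993, 0.005, -0.117], [-0.005, -1.0, 0.001]]
ft_force: [-3.1, 6.5, 6.5]
gripper_width: 0.0226
```

>>> {"op": "jog_arm", "data": {
  "plan": [
    [[0.0043,-0.0118,0],[0,0,0],0.01],
    [[0.006,-0.0242,0],[0,0,0],0.01],
    [[0.0052,-0.0367,0],[0,0,0],0.01],
    [[0.0017,-0.0488,0],[0,0,0],0.01],
    [[-0.0042,-0.0598,0],[0,0,0],0.01]
  ]
}}

```text
t: 13.38
position: [0.6469, -0.2078, 0.1912]
ee_rot: [[-0.117, 0.01, 0.993], [-0.993, 0.002, -0.117], [-0.003, -1.0, 0.009]]
ft_force: [6.4, 4.6, 5.1]
gripper_width: 0.0227
```

>>> {"op": "jog_arm", "data": {
  "plan": [
    [[-0.0081,-0.0096,0],[0,0,0],0.01],
    [[-0.0179,-0.0173,0],[0,0,0],0.01],
    [[-0.0292,-0.0228,0],[0,0,0],0.01],
    [[-0.0414,-0.0259,0],[0,0,0],0.01],
    [[-0.0539,-0.0263,0],[0,0,0],0.01]
  ]
}}

```text
t: 14.0
position: [0.5926, -0.2363, 0.1912]
ee_rot: [[-0.119, 0.01, 0.993], [-0.993, -0.002, -0.119], [0.001, -1.0, 0.01]]
ft_force: [7.0, 1.7, 3.3]
gripper_width: 0.0224
```

>>> {"op": "jog_arm", "data": {
  "plan": [
    [[-0.0124,0.0022,0],[0,0,0],0.01],
    [[-0.024,0.0069,0],[0,0,0],0.01],
    [[-0.0344,0.0139,0],[0,0,0],0.01],
    [[-0.0431,0.0229,0],[0,0,0],0.01],
    [[-0.0497,0.0336,0],[0,0,0],0.01]
  ]
}}

```text
t: 14.62
position: [0.5427, -0.2043, 0.1912]
ee_rot: [[-0.121, 0.01, 0.993], [-0.993, -0.005, -0.121], [0.004, -1.0, 0.01]]
ft_force: [7.7, -4.4, 2.3]
gripper_width: 0.0229
```

>>> {"op": "jog_arm", "data": {
  "plan": [
    [[-0.0043,0.0118,0],[0,0,0],0.01],
    [[-0.006,0.0242,0],[0,0,0],0.01],
    [[-0.0052,0.0367,0],[0,0,0],0.01],
    [[-0.0017,0.0488,0],[0,0,0],0.01],
    [[0.0042,0.0598,0],[0,0,0],0.01]
  ]
}}

```text
t: 15.25
position: [0.544, -0.1458, 0.1911]
ee_rot: [[-0.123, 0.002, 0.992], [-0.992, -0.007, -0.123], [0.007, -1.0, 0.003]]
ft_force: [-1.7, -6.8, 4.5]
gripper_width: 0.0223
```

>>> {"op": "jog_arm", "data": {
  "plan": [
    [[0.0081,0.0096,0],[0,0,0],0.01],
    [[0.0179,0.0173,0],[0,0,0],0.01],
    [[0.0292,0.0228,0],[0,0,0],0.01],
    [[0.0414,0.0259,0],[0,0,0],0.01],
    [[0.0539,0.0263,0],[0,0,0],0.01]
  ]
}}

```text
t: 15.88
position: [0.5963, -0.1162, 0.1911]
ee_rot: [[-0.12, -0.002, 0.993], [-0.993, -0.001, -0.12], [0.001, -1.0, -0.002]]
ft_force: [-7.3, 0.6, 6.6]
gripper_width: 0.0226
```

>>> {"op": "jog_arm", "data": {
  "plan": [
    [[0.0124,-0.0022,0],[0,0,0],0.01],
    [[0.024,-0.0069,0],[0,0,0],0.01],
    [[0.0344,-0.0139,0],[0,0,0],0.01],
    [[0.0431,-0.0229,0],[0,0,0],0.01],
    [[0.0497,-0.0336,0],[0,0,0],0.01]
  ]
}}

```text
t: 16.5
position: [0.648, -0.1467, 0.1911]
ee_rot: [[-0.117, 0.002, 0.993], [-0.993, 0.005, -0.117], [-0.005, -1.0, 0.001]]
ft_force: [-2.4, 7.5, 7.1]
gripper_width: 0.0225
```

>>> {"op": "jog_arm", "data": {
  "plan": [
    [[0.0043,-0.0118,0],[0,0,0],0.01],
    [[0.006,-0.0242,0],[0,0,0],0.01],
    [[0.0052,-0.0367,0],[0,0,0],0.01],
    [[0.0017,-0.0488,0],[0,0,0],0.01],
    [[-0.0042,-0.0598,0],[0,0,0],0.01]
  ]
}}

```text
t: 17.12
position: [0.6469, -0.2078, 0.1912]
ee_rot: [[-0.117, 0.01, 0.993], [-0.993, 0.002, -0.117], [-0.003, -1.0, 0.009]]
ft_force: [6.6, 5.4, 4.1]
gripper_width: 0.0224
```

```bash
cat > ang.py <<'E'
from h import *
s=sensors.sense(); A=np.array([.5938,-.176]); p=s["position"][:2]-A; th=np.arctan2(p[1],p[0]); F=s["ft_force"]
print(s["t"],"ang",np.degrees(th).round(1),"r",np.hypot(*p).round(4),"drag",-(F[0]*np.sin(th)-F[1]*np.cos(th)),"rad",F[:2]@p/np.hypot(*p),"w",s["gripper_width"])
E
python3 - <<'E'
import ang
from h import *
d=np.array([.12,.993]); e=np.array([.993,-.12]); A=np.array([.5938,-.176])
W=cloud(snapshot("side"))
for n,X in (("0",np.load("side0.npy")),("now",W)):
    X=X.reshape(-1,3); l=(X[:,:2]-A)@d; x=(X[:,:2]-A)@e
    k=(abs(l)<.042)&(x<-.037)&(x>-.044)&(X[:,2]>.06)&(X[:,2]<.135)
    print(n,k.sum(),np.histogram(X[k,2],bins=np.arange(.06,.136,.005)))
E
```

```text
17.125 ang -30.9 r 0.0619 drag 7.993991435285821 rad 2.931912908017202 w 0.022442711467842665
0 219 (array([  0,   0,   0,   0,   0,   0,   9,  18,  84, 108,   0,   0,   0,
         0,   0]), array([0.06 , 0.065, 0.07 , 0.075, 0.08 , 0.085, 0.09 , 0.095, 0.1  ,
       0.105, 0.11 , 0.115, 0.12 , 0.125, 0.13 , 0.135]))
now 202 (array([  1,  12,  12, 154,  23,   0,   0,   0,   0,   0,   0,   0,   0,
         0,   0]), array([0.06 , 0.065, 0.07 , 0.075, 0.08 , 0.085, 0.09 , 0.095, 0.1  ,
       0.105, 0.11 , 0.115, 0.12 , 0.125, 0.13 , 0.135]))
```

The plate top is at z≈0.0775, so about 7.5 mm (roughly 135°) remains before contact. Free drag is 7.2–8.0 N. From here I'll slow down.

>>> {"op": "jog_arm", "data": {
  "plan": [
    [[-0.0081,-0.0096,0],[0,0,0],0.01],
    [[-0.0179,-0.0173,0],[0,0,0],0.01],
    [[-0.0292,-0.0228,0],[0,0,0],0.01],
    [[-0.0414,-0.0259,0],[0,0,0],0.01],
    [[-0.0539,-0.0263,0],[0,0,0],0.01]
  ]
}}

```text
t: 17.8
position: [0.5926, -0.2363, 0.1912]
ee_rot: [[-0.119, 0.01, 0.993], [-0.993, -0.002, -0.119], [0.001, -1.0, 0.01]]
ft_force: [7.5, 0.8, 3.8]
gripper_width: 0.0225
```

>>> {"op": "jog_arm", "data": {
  "plan": [
    [[-0.0062,0.0008,0],[0,0,0],0.01],
    [[-0.0124,0.0022,0],[0,0,0],0.01],
    [[-0.0183,0.0042,0],[0,0,0],0.01],
    [[-0.024,0.0069,0],[0,0,0],0.01],
    [[-0.0294,0.0101,0],[0,0,0],0.01]
  ]
}}

```text
t: 18.42
position: [0.5633, -0.2268, 0.1912]
ee_rot: [[-0.12, 0.01, 0.993], [-0.993, -0.003, -0.12], [0.002, -1.0, 0.01]]
ft_force: [7.7, -2.2, 2.9]
gripper_width: 0.0226
```

```bash
python3 ang.py
```

```text
18.425 ang -121.0 r 0.0593 drag 7.749306198791661 rad -2.045466905277073 w 0.022636658496727847
```

>>> {"op": "jog_arm", "data": {
  "plan": [
    [[-0.005,0.0038,0],[0,0,0],0.01],
    [[-0.0096,0.0081,0],[0,0,0],0.01],
    [[-0.0137,0.0128,0],[0,0,0],0.01],
    [[-0.0173,0.0179,0],[0,0,0],0.01],
    [[-0.0204,0.0234,0],[0,0,0],0.01]
  ]
}}

```text
t: 19.05
position: [0.5428, -0.2045, 0.1911]
ee_rot: [[-0.121, 0.009, 0.993], [-0.993, -0.005, -0.121], [0.004, -1.0, 0.01]]
ft_force: [7.8, -4.5, 2.1]
gripper_width: 0.0229
```

```bash
python3 ang.py
```

```text
19.05 ang -150.8 r 0.0585 drag 7.737449031447779 rad -4.636205685607432 w 0.022888500556568554
```

>>> {"op": "jog_arm", "data": {
  "plan": [
    [[-0.0025,0.0058,0],[0,0,0],0.01],
    [[-0.0043,0.0118,0],[0,0,0],0.01],
    [[-0.0055,0.018,0],[0,0,0],0.01],
    [[-0.006,0.0242,0],[0,0,0],0.01],
    [[-0.0059,0.0305,0],[0,0,0],0.01]
  ]
}}

```text
t: 19.68
position: [0.5357, -0.1753, 0.1911]
ee_rot: [[-0.122, 0.007, 0.992], [-0.992, -0.007, -0.122], [0.006, -1.0, 0.008]]
ft_force: [3.2, -6.8, 2.8]
gripper_width: 0.0222
```

Run:
```python
import ang
from h import *
d=np.array([.12,.993]); e=np.array([.993,-.12]); A=np.array([.5938,-.176])
X=cloud(snapshot("side")).reshape(-1,3); l=(X[:,:2]-A)@d; x=(X[:,:2]-A)@e
k=(abs(l)<.042)&(x<-.037)&(x>-.044)&(X[:,2]>.06)&(X[:,2]<.135)
print(k.sum(),np.median(X[k,2]))
```

```text
19.675 ang 179.3 r 0.0581 drag 6.778961456603857 rad -3.318443113909658 w 0.02217473022101711
192 0.06997980565207934
```

>>> {"op": "jog_arm", "data": {
  "plan": [
    [[0.0008,0.0062,0],[0,0,0],0.01],
    [[0.0022,0.0124,0],[0,0,0],0.01],
    [[0.0042,0.0183,0],[0,0,0],0.01],
    [[0.0069,0.024,0],[0,0,0],0.01],
    [[0.0101,0.0294,0],[0,0,0],0.01]
  ]
}}

```text
t: 20.35
position: [0.5435, -0.1467, 0.1911]
ee_rot: [[-0.124, 0.001, 0.992], [-0.992, -0.008, -0.124], [0.008, -1.0, 0.002]]
ft_force: [-2.5, -8.7, 6.0]
gripper_width: 0.0227
```

```bash
python3 ang.py
```

```text
20.35 ang 149.8 r 0.0582 drag 8.746960674537222 rad -2.188931842218332 w 0.022744365822327993
```

Drag is 8.7 N, against 6.7 N at this angle a turn earlier, so it is about 2 N up and the plate is now bearing on the panels. I'll continue in small steps.

>>> {"op": "jog_arm", "data": {
  "plan": [
    [[0.0018,0.0026,0],[0,0,0],0.01],
    [[0.0037,0.0051,0],[0,0,0],0.01],
    [[0.0058,0.0074,0],[0,0,0],0.01],
    [[0.0081,0.0096,0],[0,0,0],0.01],
    [[0.0104,0.0117,0],[0,0,0],0.01]
  ]
}}

```text
t: 20.98
position: [0.5525, -0.1347, 0.1911]
ee_rot: [[-0.124, -0.002, 0.992], [-0.992, -0.007, -0.124], [0.008, -1.0, -0.001]]
ft_force: [-8.5, -7.1, 7.3]
gripper_width: 0.0224
```

```bash
python3 ang.py
```

```text
20.975 ang 135.0 r 0.0584 drag 11.047051588212373 rad 1.0140019484658278 w 0.022407960029218722
```

>>> {"op": "jog_arm", "data": {
  "plan": [
    [[0.0015,0.0013,0],[0,0,0],0.01],
    [[0.0025,0.0021,0],[0,0,0],0.01],
    [[0.0034,0.0028,0],[0,0,0],0.01],
    [[0.0042,0.0034,0],[0,0,0],0.01],
    [[0.005,0.0039,0],[0,0,0],0.01]
  ]
}}

```text
t: 21.6
position: [0.5568, -0.1305, 0.1911]
ee_rot: [[-0.123, -0.003, 0.992], [-0.992, -0.007, -0.123], [0.007, -1.0, -0.002]]
ft_force: [-8.8, -6.0, 8.0]
gripper_width: 0.0226
```

```bash
python3 ang.py
```

```text
21.6 ang 129.1 r 0.0586 drag 10.641515927442574 rad 0.8843453179480013 w 0.022613486304754564
```

>>> {"op": "jog_arm", "data": {
  "plan": [
    [[0.0009,0.0006,0],[0,0,0],0.01],
    [[0.0018,0.0012,0],[0,0,0],0.01],
    [[0.0027,0.0018,0],[0,0,0],0.01],
    [[0.0036,0.0023,0],[0,0,0],0.01],
    [[0.0044,0.0028,0],[0,0,0],0.01]
  ]
}}

```text
t: 22.22
position: [0.5609, -0.1273, 0.1911]
ee_rot: [[-0.123, -0.004, 0.992], [-0.992, -0.006, -0.123], [0.006, -1.0, -0.003]]
ft_force: [-9.1, -6.1, 7.8]
gripper_width: 0.0222
```

```bash
python3 ang.py
```

```text
22.225 ang 124.1 r 0.0587 drag 10.960736901412517 rad 0.05805055878805872 w 0.0221567231817003
```

Drag is about 11 N at creeping speed, roughly 4 N above free air. By angle it is also about 4 N past contact. I'll unload the tangential push, open, and lift away.

>>> {"op": "jog_arm", "data": {
  "plan": [
    [[-0.0013,-0.0015,0],[0,0,0],0.01],
    [[-0.0026,-0.003,0],[0,0,0],0.01],
    [[-0.0026,-0.003,0],[0,0,0],0.06],
    [[-0.0026,-0.003,0],[0,0,0],0.06],
    [[-0.0026,-0.003,0],[0,0,0],0.06]
  ]
}}

```text
t: 22.85
position: [0.5607, -0.127, 0.1886]
ee_rot: [[-0.12, -0.001, 0.993], [-0.993, 0.0, -0.12], [-0.0, -1.0, -0.001]]
ft_force: [-0.2, -0.4, 0.8]
gripper_width: 0.06
```

>>> {"op": "jog_arm", "data": {
  "plan": [
    [[0,0,0],[0,0,0],0.06],
    [[0,0,0.02],[0,0,0],0.06],
    [[0,0,0.06],[0,0,0],0.06],
    [[0,0,0.11],[0,0,0],0.06],
    [[0,0,0.13],[0,0,0],0.06]
  ]
}}

```text
t: 23.48
position: [0.5616, -0.1273, 0.3234]
ee_rot: [[-0.12, 0.006, 0.993], [-0.993, -0.002, -0.12], [0.001, -1.0, 0.006]]
ft_force: [0.1, -0.4, -0.7]
gripper_width: 0.06
```

>>> {"op": "jog_arm", "data": {
  "plan": [
    [[-0.04,0.04,0],[0,0,0],0.06],
    [[-0.08,0.08,0],[0,0,0],0.06],
    [[-0.12,0.12,0],[0,0,0],0.06],
    [[-0.15,0.16,0],[0,0,0],0.06],
    [[-0.15,0.2,0],[0,0,0],0.06]
  ]
}}

```text
t: 24.1
position: [0.4092, 0.074, 0.3205]
ee_rot: [[-0.12, 0.003, 0.993], [-0.993, 0.0, -0.12], [-0.0, -1.0, 0.003]]
ft_force: [2.4, -0.2, 0.5]
gripper_width: 0.06
```

>>> {"op": "jog_arm", "data": {
  "plan": [
    [[0,0.04,0],[0,0,0],0.06],
    [[0,0.08,0],[0,0,0],0.06],
    [[0,0.08,0],[0,0,0],0.06],
    [[0,0.08,0],[0,0,0],0.06],
    [[0,0.08,0],[0,0,0],0.06]
  ]
}}

```text
t: 24.72
position: [0.411, 0.152, 0.3193]
ee_rot: [[-0.122, 0.0, 0.993], [-0.993, -0.0, -0.122], [0.0, -1.0, 0.0]]
ft_force: [0.1, -0.1, 0.2]
gripper_width: 0.0599
```

Run:
```python
from h import *
d=np.array([.12,.993]); e=np.array([.993,-.12]); A=np.array([.5938,-.176])
a=[]
for c in ("top","side"):
    s=snapshot(c); a.append(s["frame"][...,::-1]); X=cloud(s).reshape(-1,3); l=(X[:,:2]-A)@d; x=(X[:,:2]-A)@e
    k=(abs(l)<.042)&(x<-.037)&(x>-.044)&(X[:,2]>.06)&(X[:,2]<.135)
    b=(X[:,2]>.07)&(X[:,2]<.082)&(abs(x)<.03)&(l<.3)&(l>.11)
    g=(np.hypot(*(X[:,:2]-A).T)<.075)&(X[:,2]>.264)&(X[:,2]<.276); p=X[g].mean(0)[:2]-A if g.any() else np.zeros(2)
    print(c,"plate top",np.median(X[k,2]),"block",np.percentile(l[b],[2,98]) if b.any() else 0,"grip",g.sum(),np.degrees(np.arctan2(p[1],p[0])),np.hypot(*p))
h=np.hstack([cv2.resize(q,(400,300)) for q in a]); o=np.hstack([cv2.resize(cv2.imread(f"pics/{c}0.png"),(400,300)) for c in ("top","side")])
cv2.imwrite("pics/c5.png",np.vstack([o,h]))
s=sensors.sense(); print(s["t"],s["position"],s["ft_force"],s["gripper_width"])
```

```text
top plate top 0.06903449883836416 block [0.1416091  0.16932752] grip 65 124.82045457242886 0.062222734639672365
side plate top 0.06980130987466948 block [0.15993692 0.16693209] grip 106 127.81888435734183 0.05755297839945956
24.825 [0.41097144 0.15205561 0.31936563] [ 0.31258896 -0.38708334 -0.9223872 ] 0.06032526578112376
```

View pics/c5.png

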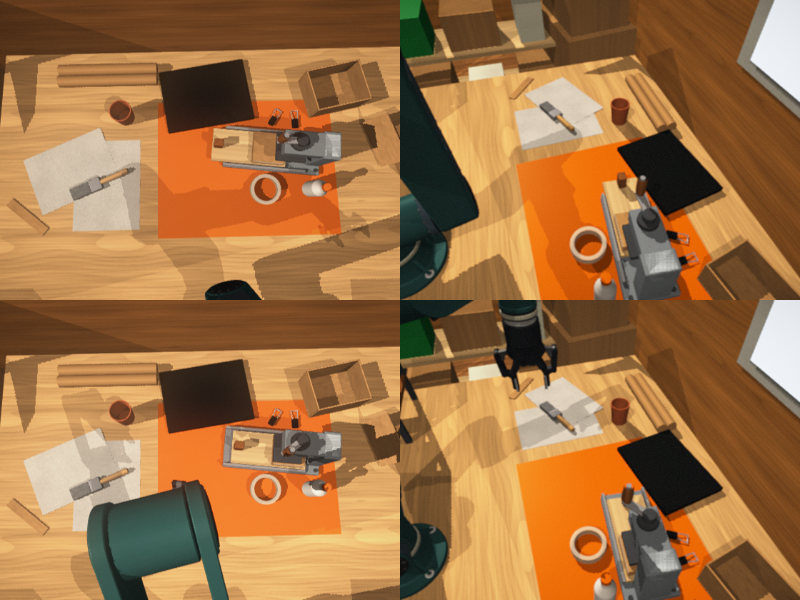

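The bystanders are in the same places as in the first pictures. The board is home with the block at l≈0.155, the plate is on the panels (top at 0.069–0.070), and the robot is clear. I'll hand it in.

```bash
python3 -c "
from bench import ticket
print(ticket.close_job())"
```

```text
the job is handed in; nothing more can be done
None
```

The carrier board is pushed fully home and the crank is wound until the plate bears on the panels. I've let go, moved the arm clear and handed the job in at about 25 s, but the hand-in gave no verdict.

- **Board:** I pushed on the block until 12 N gave no further travel against the column. Afterwards the block centre measured about 155 mm from the screw axis, which is the fully home distance.
- **Winding:** I held the grip throughout and turned it clockwise about 1.9 turns. Free-air drag was 7 to 8 N (6.7 to 8.0 N measured).
- **Clamping:** Drag at the end was about 11 N at creeping speed, roughly 3.5 to 4 N above free air. The angle turned since contact suggests about 4.2 N. The force is therefore known only to about ±0.5 N, but both estimates are close to the 4 N that counts as firm.
- **After letting go:** The plate top sits at 69 to 70 mm (70 mm means touching). The crank stayed within a few degrees of where I released it, and in the pictures the other things look to be where they started.

**Checks that disagreed:**
- The real fingertips sat about 40 mm above the reported tool position, so my first push passed over the block without touching it. The cameras showed this and I corrected for it.
- My estimate of the screw axis was about 1.5 mm off in x. That caused up to about 5 N of sideways force on the grip during winding.

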